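# Clamp a shoe sole and hold the hardness gauge on the chalk ring

### The job

The rubber shoe sole lies in the clamping board ready to be checked. First push the toggle clamp's handle fully down so that the sole is clamped, then take the hardness gauge out of its wooden holder and press its foot flat inside the chalk ring on the sole, gauge upright, with a light push of about 10 N (a bag of sugar's weight). Finish still holding the gauge pressed there - do not let go or put it down - and leave the other things on the bench where they are.

Things in the scene. Friction and masses are not known exactly. Their poses are not given: they have to be found in the camera images.
- jig: Fixed plywood clamping board 360 x 130 x 18 mm with a steel toggle clamp at the heel end. Origin on the bench under the board's centre; x runs along the board from clamp (heel end) to toe, z up. Wooden dowels and stops round the sole stand 12 mm above the board.
- clamp_handle (a joint): Toggle clamp handle, rad: 0 = fully down on its stop (clamped and locked); starts open at 0.85 to 1.05. Turns about a level axis along the board's y through clamp_pivot. The handle points from there to the board's -x, rising 0.175 + joint value above level. Push its end over and down: arm and rubber pad come down with it. Stays where left; takes 6 N at the grip, 10 N at the end.
- clamp_pivot (a point): Axis of the clamp handle: on the board's centre line, 143 mm from its centre towards -x, 52 mm above the bench. The steel clamp arm is hinged 23 mm from it on the +x side, 90 mm long, standing up to 150 mm above the bench while open.
- handle_end (a point): Point on the centre line of the handle's black grip, 90 mm from clamp_pivot. The grip is 75 mm long (from 32 to 107 mm from the pivot), 18 mm wide (along the board's y) and 16 mm thick. Moves with the handle; about 68 mm above the bench when down.
- sole: Loose black rubber shoe sole, 236 mm long, 78 mm wide at the ball, 6 mm thick, lying flat on the board between the stops, tread up. Origin under its middle; x towards the toe, z up.
- mark (a point): Centre of the chalk ring (25 mm across) on the sole's top face, in the ball of the foot, 24 mm above the bench: where the gauge's foot goes. The dowels nearby are 30 mm or more away.
- holder: Fixed wooden block 74 x 94 x 40 mm (x, y, z) with a 24 mm hole in the middle of its top, 36 mm deep, in which the gauge stands upright. Origin under its centre.
- gauge: Loose digital hardness gauge (durometer), 0.16 to 0.26 kg, upright in the holder. Origin: centre of its foot's underside; z up, display on -x face. Foot 18 mm across; neck 13 mm to height 28 mm; above it a grey body 27 (x) x 56 (y) mm from 28 to 122 mm, clip to 126. In the holder its origin is 12 mm, its top 138 mm above the bench; lift 30 mm straight up to clear.
- foot (a point): Centre of the underside of the gauge's foot (the gauge's origin).
- indenter (a joint): Spring pin in the middle of the foot, m. 0 = standing out 2.5 mm below the foot, 0.0025 = pushed in flush with the foot. Its spring gives 0.5 N at 0, rising evenly to 8 N when flush; beyond that the foot itself bears and the push rises steeply.
- shoe_a: Bystander, leave alone: silver heeled dance shoe with strap, 232 mm long, 120 mm high. Origin on its underside.
- shoe_b: Bystander, leave alone: the other silver heeled dance shoe, same size. Origin on its underside.
- last: Bystander, leave alone: wooden shoe last (foot form), 225 mm long, 90 mm high. Origin on its underside.
- tin: Bystander, leave alone: round polish tin, 75 mm across, 25 mm high, black lid. Origin on its underside.
- brush: Bystander, leave alone: wooden shoe brush, bristles down, 150 x 48 x 43 mm. Origin on its underside.
- tub: Bystander, leave alone: clear open plastic tub with metal tap plates in it, 130 x 90 x 55 mm. Origin on its underside.
- hammer: Bystander, leave alone: small hammer lying flat. Origin on its underside.
Mind the look-alikes: they are no part of the job. Of the things shaped like the sole, the black one is meant.

How it is judged:
By the outcome, as a careful person would: the job done as asked, in the order asked, and still so for the second after the job is handed in, while the arm keeps its last pose, push and grip.
It also fails if it takes over 58 s, if anything falls off the work surface, if the arm or the gripper's body presses on something with over 40 N, if the wrist force passes 120 N, or if a joint passes its speed limit or range.

### The arm

A 6-joint arm with a two-finger parallel gripper is mounted at the origin on the work surface. World frame = base frame: x ahead of the robot, y to its left, z up, the work surface at z = 0. Lengths are in m, angles in rad, forces in N, time in s.
With the tool pointing down it reaches from about 0.375 to 0.975 m from the base axis. Payload 3.8 kg.
Tool frame: the origin (TCP) lies at the very end of the fingers, on their centre line; the grasp point (between the pads) lies 19 mm behind it; z points along the fingers, x is the direction in which the jaws open and shut, and the axes are right-handed (so a half turn about z gives the same grasp; the last joint's range is limited). The gripper opens to 88 mm and grips with 3 to 60 N. Pads are 18 mm wide; open, the fingers measure 123 mm over their backs; the gripper's body (75 mm by 187 mm) begins 45 mm behind the grasp point.
Start: joints at [-1.311, 0.264, 1.604, -0, 1.274, -0.037], TCP at [0.197, -0.645, 0.239] pointing down, gripper open.
Joint ranges: [-2.63, 2.63], [-0.94, 2.18], [0.31, 2.57], [-1.31, 4.45], [0, 2.66], [-2.55, 2.55]. Speed limits (rad/s): [2.57, 2.57, 3.14, 3.14, 3.14, 3.14].

### API

Orientations are given as a 3x3 rotation matrix whose columns are the frame's x, y, z axes.
In Python, from workcell import ctrl gives the robot as it stands. The module is installed in compiled form; this text tells all that it offers.
- The arm moves only by the tool servo_tool, never from a script. Its argument "rows" is a list of rows, each a list of 3 entries, a list of its own where there are three numbers: the shift along the tool's x, y, z in m, then the turn, a rotation vector about the tool's x, y, z in degrees, then the finger opening in m, from 0 to 0.0881. In form: [[[dx, dy, dz], [wx, wy, wz], grip], ...]. A call has 1 to 12 rows; each row is the pose to reach, as a shift and turn from the pose measured when the call began, along the tool's axes at that moment; what a row does not reach only later rows make up. A row lasts 1/12 s, in which the tool goes at most 41.7 mm and 7.16 degrees, less where a joint would pass 70% of its speed; a pose out of reach is approached as far as the arm can. A call with a gripper value outside its range is refused whole. The fingers move at their own pace and stop on an object; the grip force is fixed at half the most. Time passes only in rows, so rows that repeat a pose let the fingers close. It gives the time, the measured TCP pose, the force and the opening at its end, in the units of the state.
- ctrl.read_state(): the state, without advancing time (a new reading comes with each control period).
- ctrl.get_image(name): name is "scene" or "top" or "wrist"; returns a dict with "image" (420x560x3 uint8, red, green, blue), "mtx" (3x3 intrinsics, pixels), "world_from_camera" (4x4, takes a point from camera to world coordinates). Camera axes: x right, y down, z forward; pixel columns grow to the right and rows downward; lengths in m; the calibration is good to about 2 mm. A picture is of the moment at which its call begins. There is no depth.
- ctrl.sign_off(): hands the job in, once; it reports no verdict.
The state is a dict: "t": time; "joints": joint angles; "joint_velocities": joint speeds; "tau": joint torques, N m; "eef_pos": TCP position; "orientation": TCP orientation; "wrist_force": force on the tool from outside, world axes, zero at the start; "ft_torque": the same for the moment, N m; "width": finger opening in m.
Only numpy, scipy, OpenCV 4.12 (cv2) and the standard library are available. Lean on these libraries where they do the work, as an engineer would, in place of code of your own. Each camera call takes 0.05 s, during which the arm holds its last target. There are 200 camera calls.

## Working session

There is one attempt and no reset: what is moved stays moved. The work goes in short steps, Python scripts to look and compute and a tool call to move; the robot and the scene stay as the last step left them, time stands still between calls to the robot, and variables do not carry over. Pictures are saved under pics/ and viewed, about 8 in all and at most 12, crops included, and the job is handed in when it is done.

Besides the shell and the picture viewer there is one more tool, called by a JSON object that holds its "fn" and its "kwargs", one argument or row to a line. servo_tool: Moves the arm, as the interface text tells. Its arguments: {"type":"object","properties":{"rows":{"type":"array","items":{"type":"array"}}},"required":["rows"]}

```bash
mkdir -p pics; cat > h.py <<'E'
import numpy as np, cv2
from workcell import ctrl
def shot(n,f):
    d=ctrl.get_image(n); cv2.imwrite('pics/'+f+'.png',d['image'][:,:,::-1]); np.savez('pics/'+f+'.npz',**{k:np.array(v) for k,v in d.items()}); return d
def ld(f): return np.load('pics/'+f+'.npz')
def ray(d,u,v,z):
    T=d['world_from_camera']; r=T[:3,:3]@np.linalg.solve(d['mtx'],[u,v,1.]); o=T[:3,3]
    return o+r*(z-o[2])/r[2]
def proj(d,p):
    T=d['world_from_camera']; c=T[:3,:3].T@(np.asarray(p,float)-T[:3,3]); q=d['mtx']@c; return q[:2]/q[2]
E
python3 - <<'E'
from h import *
a=shot('top','top0');b=shot('scene','scene0')
for d in(a,b): print(np.round(d['mtx'],1).tolist(),np.round(d['world_from_camera'],3).tolist())
print(ctrl.read_state())
E
```

```text
[[447.5, 0.0, 278.5], [0.0, 447.5, 205.4], [0.0, 0.0, 1.0]] [[-0.015, -0.994, 0.11, 0.345], [-1.0, 0.017, 0.013, 0.046], [-0.014, -0.11, -0.994, 1.33], [0.0, 0.0, 0.0, 1.0]]
[[435.5, 0.0, 278.9], [0.0, 435.5, 216.7], [0.0, 0.0, 1.0]] [[0.52, 0.499, -0.693, 1.206], [0.854, -0.324, 0.408, -0.386], [-0.021, -0.804, -0.594, 0.672], [0.0, 0.0, 0.0, 1.0]]
{'t': 0.1, 'joints': array([-1.31087998e+00,  2.64686544e-01,  1.60521347e+00, -5.43633021e-06,
        1.27371386e+00, -3.68612242e-02]), 'joint_velocities': array([ 0.00111543, -0.00331542, -0.00402968, -0.00105053,  0.00136044,
        0.00104143]), 'tau': array([-3.77812307e-05, -5.03622365e+01, -3.58072150e+01,  7.31276907e-02,
        2.33419955e-02, -5.43512465e-05]), 'eef_pos': array([ 0.19725497, -0.64486937,  0.23751957]), 'orientation': array([[ 2.92441168e-01, -9.56283372e-01, -5.24477085e-04],
       [-9.56281383e-01, -2.92441630e-01,  1.95199634e-03],
       [-2.02004058e-03, -6.92964177e-05, -9.99997957e-01]]), 'wrist_force': array([0.48665403, 0.03691089, 0.05601898]), 'ft_torque': array([-0.00124266,  0.01284318,  0.04088912]), 'width': 0.08804151703480144}
```

View pics/top0.png

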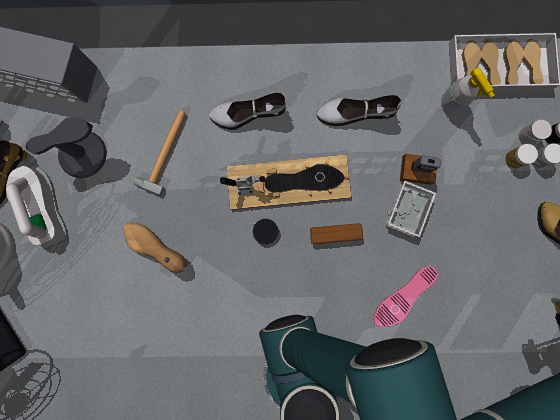

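View pics/scene0.png

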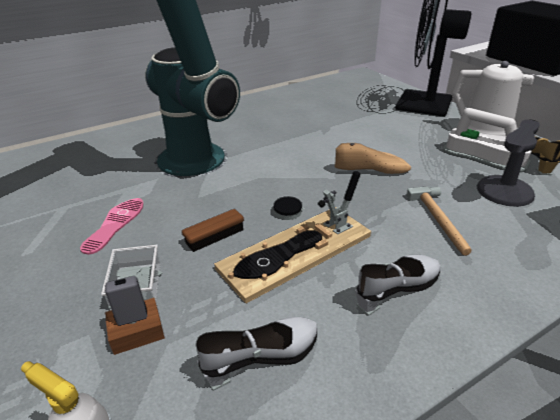

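Look-alikes, in top-view pixels: the black sole on the board (ring at 320,177) is the target and the pink sole (405,297) is the decoy. The gauge is at (428,162) on the brown block, and the spray bottle (470,90) is not it. The clamp handle is at (228,182). Next I measure the board, ring and holder.

```bash
python3 - <<'E'
from h import *
a=ld('top0');im=a['image'];hsv=cv2.cvtColor(im,cv2.COLOR_RGB2HSV)
roi=np.zeros(im.shape[:2],np.uint8);roi[145:220,215:365]=1
m=cv2.inRange(hsv,(10,50,110),(28,200,255))*roi
pts=cv2.findNonZero(m);c=cv2.convexHull(pts)
w=np.array([ray(a,*p[0],0.018)[:2] for p in c],np.float32)
r=cv2.minAreaRect(w);print('board',r)
roi[:]=0;roi[150:190,395:445]=1
m2=cv2.inRange(hsv,(0,80,30),(18,255,170))*roi
x=cv2.findNonZero(m2);w2=np.array([ray(a,*p[0],0.04)[:2] for p in cv2.convexHull(x)],np.float32)
print('holder',cv2.minAreaRect(w2))
# ring
g=cv2.cvtColor(im,cv2.COLOR_RGB2GRAY)[168:187,310:330]
print(g)
for f,(x0,y0,x1,y1) in (('top0',(220,145,450,225)),):
    cv2.imwrite('pics/c1.png',cv2.resize(ld(f)['image'][y0:y1,x0:x1,::-1],None,fx=3.4,fy=3.4,interpolation=cv2.INTER_CUBIC))
b=ld('scene0')['image']
s1=cv2.resize(b[160:300,210:380],None,fx=3,fy=3,interpolation=cv2.INTER_CUBIC);s2=cv2.resize(b[240:355,90:170],None,fx=3.6,fy=3.6,interpolation=cv2.INTER_CUBIC)
o=np.zeros((420,800,3),np.uint8);o[:,:510]=s1;o[:s2.shape[0],512:512+s2.shape[1]]=s2[:420]
cv2.imwrite('pics/c2.png',o[:,:,::-1])
E
```

```text
board ((0.5620824694633484, 0.033671632409095764), (0.1296069622039795, 0.3595697283744812), 4.754364013671875)
holder ((0.5886529088020325, -0.3465282917022705), (0.10311245173215866, 0.08153021335601807), 80.68641662597656)
[[ 24  21  30  21  21  26  31  30  30  33  32  29  28  35  23  25  24  19
   32  20]
 [ 30  19  28  33  19  30  31  35  29  31  30  28  29  31  24  23  30  20
   28  23]
 [ 31  23  29  33  17  29  32  29  33  26  29  29  34  29  23  22  31  12
   33  22]
 [ 31  22  19  35  13  28  32  29  29  38  33  33  27  29  20  24  32  18
   29  28]
 [ 32  25  21  32  20  25  29  37  79 126  79  76  49  29  25  20  28  17
   28  28]
 [ 33  29  23  31  24  23  36 127 128  33  75  74 179  51  24  17  30  22
   27  33]
 [ 31  27  22  30  19  22 129  33  26  28  27  23  30 129  38  20  29  22
   23  30]
 [ 29  34  20  29  20  74  76  28  27  30  28  26  23 127  84  16  29  26
   23  32]
 [ 28  32  14  31  22 120  35  26  29  31  28  31  26  22 131  27  27  26
   25  33]
 [ 28  27  19  31  22 122  41  27  29  30  29  33  26  28 128  31  22  19
   19  30]
 [ 24  30  22  27  30 120 132  37  23  29  28  29  24  80  77  25  25  32
   19  31]
 [ 25  31  24  22  26   9 127  43  32  30  25  36  35 129  37  18  22  31
   12  33]
 [ 21  31  23  28  32  18  25 127  81  79  38 126 129  36  25  26  23  32
   19  29]
 [ 24  31  23  24  30  20  24  24  74  93 127  78  31  30  30  25  25  31
   18  26]
 [ 17  31  28  21  30  24  25  29  27  27  24  27  28  30  29  25  21  31
   20  25]
 [ 19  32  29  22  30  23  24  33  26  29  30  29  28  29  30  30  20  26
   25  22]
 [ 19  31  32  20  33  24  25  29  32  33  31  28  30  31  30  33  13  26
   22  20]
 [ 15  24  29  18  30  26  24  33  30  29  31  32  29  30  31  33  14  27
   28  22]
 [ 23  28  32  14  32  27  21  33  31  30  28  28  31  33  31  33  13  22
   21  13]]
```

View pics/c1.png

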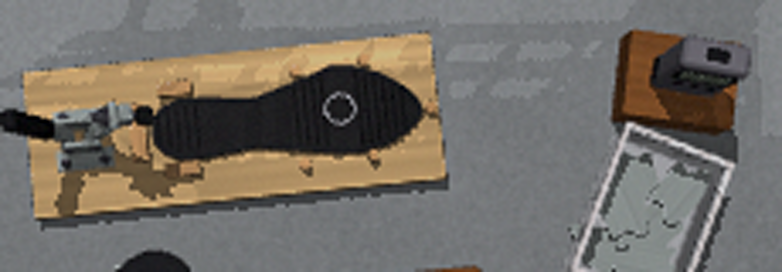

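View pics/c2.png

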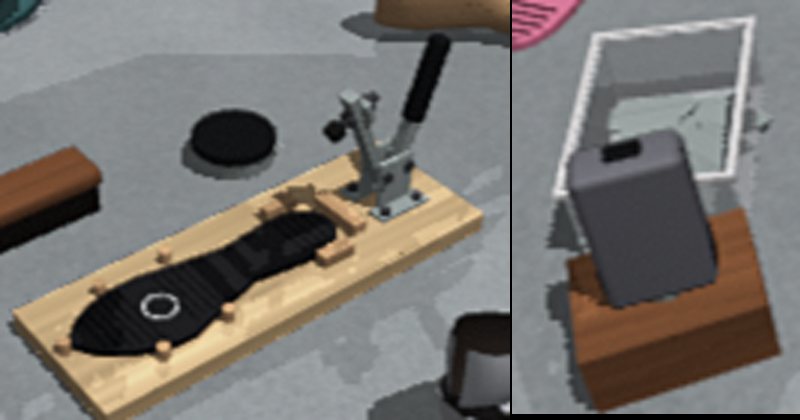

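Crop c1 shows the black sole with its ring, the clamp at the heel end (left) and the gauge in the block with the tub close below it. Crop c2 shows the handle up (end at scene px about 356,173), with the clamp arm on its toe side. Next I compute the clamp geometry and moves.

```bash
cat >> h.py <<'E'
th=np.radians(4.754); bx=np.array([np.sin(th),-np.cos(th),0]); by=np.array([np.cos(th),np.sin(th),0]); C=np.array([.5621,.0337,0]); Z=np.array([0,0,1.])
piv=C-.143*bx+.052*Z
from scipy.spatial.transform import Rotation as Ro
def Rdown(deg):
    c,s=np.cos(np.radians(deg)),np.sin(np.radians(deg)); return np.array([[c,s,0],[s,-c,0],[0,0,-1.]])
def delta(p,R):
    s=ctrl.read_state(); O=s['orientation']; return np.round(O.T@(np.asarray(p)-s['eef_pos']),4).tolist(), np.round(Ro.from_matrix(O.T@R).as_rotvec(degrees=True),2).tolist()
def hand(phi,r,off=.008):  # corner contact pt
    return piv+r*(-np.cos(phi)*bx+np.sin(phi)*Z)+off*(np.sin(phi)*bx+np.cos(phi)*Z)
E
python3 - <<'E'
from h import *
a,b=ld('top0'),ld('scene0')
print('ring',ray(a,319.7,176.7,.024),'along board',(ray(a,319.7,176.7,.024)-C)@np.c_[bx,by])
print('piv',piv)
for q in (.85,.9,.95,1,1.05): print(q,proj(b,hand(.175+q,.107,0)),proj(b,hand(.175+q,.032,0)),proj(a,hand(.175+q,.107,0)))
g=cv2.cvtColor(b['image'],cv2.COLOR_RGB2GRAY)[165:208,335:370]
m=(g<45).astype(np.uint8);n,l,s,c=cv2.connectedComponentsWithStats(m);print(s[1:],c[1:]+[335,165])
# scene measure of ring
g=cv2.cvtColor(b['image'],cv2.COLOR_RGB2GRAY)[252:273,252:276];y,x=np.where(g>110);print('ring scene',ray(b,252+(x.min()+x.max())/2,252+(y.min()+y.max())/2,.024))
p0=piv-.018*bx; p0[2]=.2
print(p0,delta(p0,Rdown(4.75)))
E
```

```text
ring [ 0.57308315 -0.05980101  0.024     ] along board [0.0940896 0.0031962]
piv [0.55024848 0.17620804 0.052     ]
0.85 [361.85022061 172.41558312] [347.7009691  200.67861442] [214.93056778 180.95145248]
0.9 [360.53009774 172.06055211] [347.29958173 200.60500967] [216.49617628 180.61638498]
0.95 [359.15198148 171.80736034] [346.88352518 200.56106042] [218.1290616  180.28969728]
1 [357.71905577 171.65780902] [346.4538254  200.54697326] [219.82457192 179.97245294]
1.05 [356.23474236 171.61341249] [346.01155107 200.56287637] [221.57777109 179.66569181]
[[  9   6  16  30 217]] [[351.75576037 185.41474654]]
ring scene [ 0.56072245 -0.05682596  0.024     ]
[0.54875668 0.19414611 0.2       ] ([-0.6995, -0.5815, 0.039], [-0.08, 0.09, -77.75])
```

```bash
python3 - <<'E'
from h import *
b=ld('scene0')
for x in (-.01,0,.01,.02,.03,.04,.05): print(x,proj(b,piv+x*bx+.098*Z),proj(b,piv+x*bx+.08*Z))
E
```

```text
-0.01 [347.83002049 176.23650646] [347.26250474 182.90876641]
0 [344.61375762 177.64145792] [344.07784345 184.32957616]
0.01 [341.36733413 179.05958437] [340.86363712 185.76356717]
0.02 [338.09032377 180.49107199] [337.61947269 187.21092373]
0.03 [334.78229223 181.93611052] [334.34492936 188.67183359]
0.04 [331.44279692 183.39489328] [331.03957841 190.146488  ]
0.05 [328.07138681 184.86761729] [327.70298303 191.63508186]
```

{"fn": "servo_tool", "kwargs": {
  "rows": [
    [[-0.03,-0.025,0],[0,0,-4],0.03],
    [[-0.06,-0.05,0],[0,0,-8],0.0],
    [[-0.09,-0.075,0],[0,0,-12],0.0],
    [[-0.12,-0.1,0],[0,0,-16],0.0],
    [[-0.15,-0.125,0],[0,0,-20],0.0],
    [[-0.18,-0.15,0],[0,0,-24],0.0],
    [[-0.21,-0.175,0],[0,0,-28],0.0],
    [[-0.24,-0.2,0],[0,0,-32],0.0],
    [[-0.27,-0.225,0],[0,0,-36],0.0],
    [[-0.3,-0.25,0],[0,0,-40],0.0],
    [[-0.33,-0.275,0],[0,0,-44],0.0],
    [[-0.36,-0.3,0],[0,0,-48],0.0]
  ]
}}

```text
t: 1.1
eef_pos: [0.3788, -0.2109, 0.238]
orientation: [[0.908, -0.42, -0.001], [-0.42, -0.908, 0.002], [-0.001, -0.002, -1.0]]
wrist_force: [1.0, -0.0, -0.2]
width: 0.0103
```

```bash
python3 - <<'E'
from h import *
p0=piv-.005*bx; p0[2]=.2
print(p0,delta(p0,Rdown(4.75)))
E
```

```text
[0.54983409 0.18119084 0.2       ] ([-0.0094, -0.4276, 0.0387], [-0.11, 0.05, -29.58])
```

{"fn": "servo_tool", "kwargs": {
  "rows": [
    [[-0.001,-0.037,0],[0,0,-3],0.0],
    [[-0.002,-0.075,0],[0,0,-6],0.0],
    [[-0.003,-0.112,0],[0,0,-9],0.0],
    [[-0.004,-0.15,0],[0,0,-12],0.0],
    [[-0.005,-0.187,0],[0,0,-15],0.0],
    [[-0.005,-0.225,0],[0,0,-18],0.0],
    [[-0.006,-0.262,0],[0,0,-21],0.0],
    [[-0.007,-0.3,0.005],[0,0,-24],0.0],
    [[-0.008,-0.34,0.015],[0,0,-27],0.0],
    [[-0.009,-0.38,0.025],[0,0,-29.6],0.0],
    [[-0.0094,-0.4276,0.0387],[0,0,-29.6],0.0],
    [[-0.0094,-0.4276,0.0387],[0,0,-29.6],0.0]
  ]
}}

```text
t: 2.1
eef_pos: [0.5501, 0.1858, 0.1973]
orientation: [[0.996, 0.087, -0.003], [0.087, -0.996, 0.003], [-0.003, -0.004, -1.0]]
wrist_force: [-0.4, 0.2, -0.2]
width: 0.0003
```

```bash
python3 - <<'E'
from h import *
s=ctrl.read_state();print(s['eef_pos'],s['width'],s['orientation'][:,0])
w=shot('wrist','w1');print(np.round(w['world_from_camera'],3).tolist())
print('tool delta path (phi,r=.095):')
for phi in (1.25,1.2,1.1,1.0,.9,.8,.7,.6,.5,.4,.3,.2,.175,.12): print(phi,delta(hand(phi,.095)+.009*bx,Rdown(4.75))[0])
print(delta(hand(1.2,.095)+.018*bx,Rdown(4.75)))
print('handle pred',proj(w,hand(1.2,.107,0)))
E
```

```text
[0.55005418 0.18582165 0.19730049] 0.0002845470216847768 [ 0.99623736  0.08662605 -0.00265344]
[[0.996, 0.084, 0.02, 0.546], [0.086, -0.96, -0.267, 0.256], [-0.003, 0.268, -0.963, 0.345], [0.0, 0.0, 0.0, 1.0]]
tool delta path (phi,r=.095):
1.25 [0.0002, -0.0048, 0.0528]
1.2 [0.0002, -0.0094, 0.054]
1.1 [0.0002, -0.0184, 0.0572]
1.0 [0.0003, -0.027, 0.0612]
0.9 [0.0003, -0.0352, 0.0661]
0.8 [0.0004, -0.0429, 0.0718]
0.7 [0.0004, -0.0499, 0.0782]
0.6 [0.0005, -0.0563, 0.0853]
0.5 [0.0005, -0.0619, 0.093]
0.4 [0.0006, -0.0667, 0.1012]
0.3 [0.0006, -0.0707, 0.1099]
0.2 [0.0007, -0.0738, 0.1189]
0.175 [0.0007, -0.0745, 0.1212]
0.12 [0.0007, -0.0756, 0.1263]
([0.0002, -0.0004, 0.054], [-0.14, 0.21, 0.24])
handle pred [280.26132014 192.71066213]
```

View pics/w1.png

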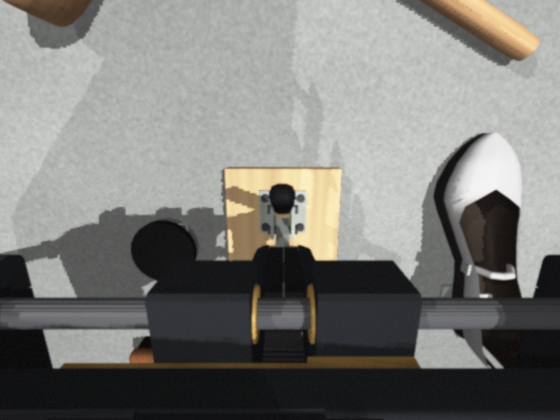

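The view shows the handle end at (282,197), with the fingertips lined up on its toe side and the shoe well clear. I'll descend beside the handle, then push it along the arc.

{"fn": "servo_tool", "kwargs": {
  "rows": [
    [[0,0.004,0.02],[-0.1,0.2,0.2],0.0],
    [[0,0.004,0.04],[-0.1,0.2,0.2],0.0],
    [[0,0.003,0.055],[-0.1,0.2,0.2],0.0],
    [[0,-0.004,0.055],[-0.1,0.2,0.2],0.0],
    [[0,-0.009,0.055],[-0.1,0.2,0.2],0.0],
    [[0,-0.014,0.056],[-0.1,0.2,0.2],0.0],
    [[0,-0.0185,0.0575],[-0.1,0.2,0.2],0.0],
    [[0,-0.023,0.0595],[-0.1,0.2,0.2],0.0],
    [[0,-0.027,0.0615],[-0.1,0.2,0.2],0.0],
    [[0,-0.027,0.0615],[-0.1,0.2,0.2],0.0]
  ]
}}

```text
t: 2.98
eef_pos: [0.5463, 0.2104, 0.1364]
orientation: [[0.996, 0.084, -0.002], [0.084, -0.996, -0.002], [-0.002, 0.002, -1.0]]
wrist_force: [-1.4, -4.3, -1.8]
width: 0.0003
```

```bash
python3 - <<'E'
from h import *
s=ctrl.read_state();print(s['eef_pos'],s['wrist_force'])
for phi in (.9,.8,.7,.6,.5,.4,.3,.2,.175,.12): print(phi,delta(hand(phi,.095)+.009*bx,Rdown(4.75)))
E
```

```text
[0.54626887 0.21039897 0.13642983] [-1.35165119 -4.32181013 -1.84010776]
0.9 ([0.0012, -0.0094, 0.005], [0.11, 0.1, 0.07])
0.8 ([0.0012, -0.0171, 0.0107], [0.11, 0.1, 0.07])
0.7 ([0.0012, -0.0241, 0.0171], [0.11, 0.1, 0.07])
0.6 ([0.0012, -0.0305, 0.0241], [0.11, 0.1, 0.07])
0.5 ([0.0012, -0.0362, 0.0318], [0.11, 0.1, 0.07])
0.4 ([0.0012, -0.0411, 0.04], [0.11, 0.1, 0.07])
0.3 ([0.0013, -0.0451, 0.0486], [0.11, 0.1, 0.07])
0.2 ([0.0013, -0.0482, 0.0576], [0.11, 0.1, 0.07])
0.175 ([0.0013, -0.0489, 0.0599], [0.11, 0.1, 0.07])
0.12 ([0.0013, -0.0501, 0.065], [0.11, 0.1, 0.07])
```

{"fn": "servo_tool", "kwargs": {
  "rows": [
    [[0.001,-0.0055,0.0025],[0,0,0],0.0],
    [[0.001,-0.0095,0.005],[0,0,0],0.0],
    [[0.001,-0.0135,0.008],[0,0,0],0.0],
    [[0.001,-0.017,0.011],[0,0,0],0.0],
    [[0.001,-0.021,0.014],[0,0,0],0.0],
    [[0.001,-0.024,0.0172],[0,0,0],0.0],
    [[0.001,-0.0305,0.0242],[0,0,0],0.0],
    [[0.001,-0.0362,0.032],[0,0,0],0.0],
    [[0.001,-0.041,0.04],[0,0,0],0.0],
    [[0.001,-0.045,0.0486],[0,0,0],0.0],
    [[0.001,-0.048,0.0576],[0,0,0],0.0],
    [[0.001,-0.049,0.06],[0,0,0],0.0]
  ]
}}

```text
t: 3.98
eef_pos: [0.5438, 0.2598, 0.0762]
orientation: [[0.996, 0.084, 0.0], [0.084, -0.996, -0.002], [0.0, 0.002, -1.0]]
wrist_force: [-2.4, -7.2, 16.1]
width: 0.0001
```

{"fn": "servo_tool", "kwargs": {
  "rows": [
    [[0,0,0.001],[0,0,0],0.0]
  ]
}}

```text
t: 4.07
eef_pos: [0.5441, 0.2598, 0.0761]
orientation: [[0.996, 0.085, -0.0], [0.085, -0.996, -0.002], [-0.0, 0.002, -1.0]]
wrist_force: [-6.4, -7.3, 17.8]
width: 0.0002
```

{"fn": "servo_tool", "kwargs": {
  "rows": [
    [[0,0,0.002],[0,0,0],0.0],
    [[0,0,0.003],[0,0,0],0.0],
    [[0,0,0.003],[0,0,0],0.0]
  ]
}}

```text
t: 4.32
eef_pos: [0.5442, 0.2598, 0.0759]
orientation: [[0.996, 0.085, -0.001], [0.085, -0.996, -0.003], [-0.001, 0.003, -1.0]]
wrist_force: [-8.8, -6.1, 20.5]
width: 0.0002
```

{"fn": "servo_tool", "kwargs": {
  "rows": [
    [[0,0,0.004],[0,0,0],0.0],
    [[0,0,0.006],[0,0,0],0.0],
    [[0,0,0.007],[0,0,0],0.0],
    [[0,0,0.007],[0,0,0],0.0]
  ]
}}

```text
t: 4.65
eef_pos: [0.5444, 0.26, 0.0752]
orientation: [[0.996, 0.086, -0.001], [0.086, -0.996, -0.003], [-0.001, 0.003, -1.0]]
wrist_force: [-15.3, -10.6, 38.3]
width: 0.0002
```

{"fn": "servo_tool", "kwargs": {
  "rows": [
    [[0,0,-0.01],[0,0,0],0.0],
    [[0,0,-0.045],[0,0,0],0.0],
    [[0,0,-0.085],[0,0,0],0.0],
    [[0,0,-0.125],[0,0,0],0.0],
    [[0,0.04,-0.15],[0,0,0],0.04],
    [[0,0.08,-0.16],[0,0,0],0.088],
    [[0,0.12,-0.16],[0,0,0],0.088],
    [[0,0.16,-0.16],[0,0,0],0.088],
    [[0,0.2,-0.16],[0,0,0],0.088],
    [[0,0.24,-0.16],[0,0,0],0.088],
    [[0,0.255,-0.16],[0,0,0],0.088],
    [[0,0.255,-0.16],[0,0,0],0.088]
  ]
}}

```text
t: 5.65
eef_pos: [0.5672, 0.0035, 0.2357]
orientation: [[0.997, 0.081, 0.001], [0.081, -0.997, -0.003], [0.0, 0.003, -1.0]]
wrist_force: [-0.4, 0.9, -0.0]
width: 0.0516
```

```bash
python3 - <<'E'
from h import *
s=ctrl.read_state();print(s['eef_pos'],s['wrist_force'])
w=shot('wrist','w2');a=shot('top','top1');b=shot('scene','scene1')
for phi in (.175,.25,.4): print(phi,proj(b,hand(phi,.107,0)),proj(b,hand(phi,.032,0)))
print('ring pred wrist',proj(w,[.573,-.0598,.024]),'gauge pred',proj(w,ray(a,428,162,.138)),ray(a,428,162,.138))
o=np.zeros((600,800,3),np.uint8)
o[:420,:560]=w['image']; c=cv2.resize(b['image'][160:300,210:380],None,fx=1.4,fy=1.4); o[:c.shape[0],562:562+c.shape[1]]=c
c=cv2.resize(b['image'][180:240,310:390],None,fx=3,fy=3); o[200:200+c.shape[0],560:800]=c
cv2.imwrite('pics/w2o.png',o[:,:,::-1])
E
```

```text
[0.56724334 0.00351051 0.23571265] [-0.44418396  0.85113877 -0.02036328]
0.175 [373.48313804 191.26156822] [351.53072355 205.92783171]
0.25 [373.34320768 188.8494119 ] [351.45433097 205.21350599]
0.4 [372.53954436 184.35206892] [351.14014253 203.90253522]
ring pred wrist [282.48848433 235.21778537] gauge pred [275.74359777 493.64773558] [ 0.58806495 -0.34305909  0.138     ]
```

View pics/w2o.png

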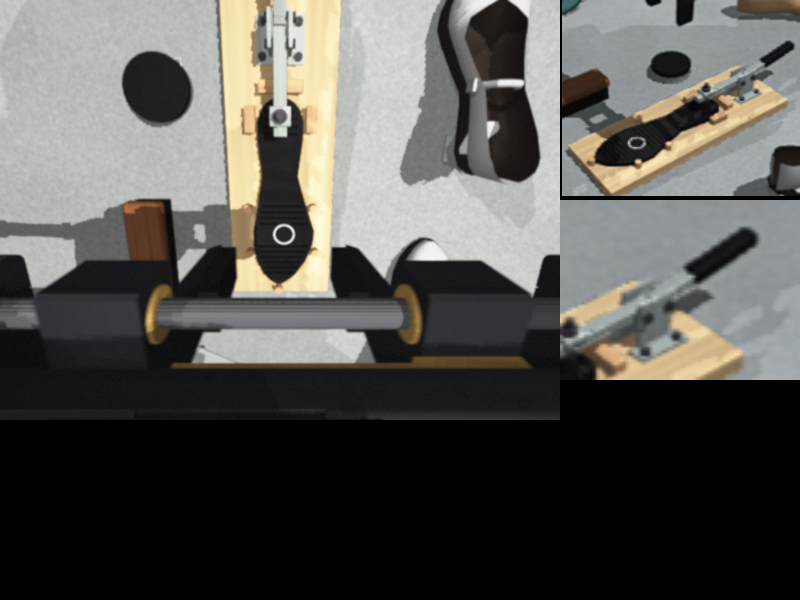

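The handle end is at scene px (375,192), against (373.5,191) predicted for fully down, so the clamp is down. The arm's pad sits on the heel. The ring is at wrist px (284,234), within 2 px of the prediction. Now I move past the gauge to view it with the wrist camera.

{"fn": "servo_tool", "kwargs": {
  "rows": [
    [[-0.005,0.04,0],[0,0,0],0.088],
    [[-0.009,0.08,0],[0,0,0],0.088],
    [[-0.013,0.12,0],[0,0,0],0.088],
    [[-0.015,0.16,-0.005],[0,0,0],0.088],
    [[-0.015,0.2,-0.01],[0,0,0],0.088],
    [[-0.015,0.24,-0.015],[0,0,0],0.088],
    [[-0.015,0.28,-0.02],[0,0,0],0.088],
    [[-0.015,0.32,-0.02],[0,0,0],0.088],
    [[-0.015,0.36,-0.02],[0,0,0],0.088],
    [[-0.015,0.4,-0.02],[0,0,0],0.088],
    [[-0.015,0.43,-0.02],[0,0,0],0.088],
    [[-0.015,0.43,-0.02],[0,0,0],0.088]
  ]
}}

```text
t: 6.8
eef_pos: [0.5894, -0.4262, 0.2551]
orientation: [[0.997, 0.084, -0.0], [0.084, -0.996, -0.004], [-0.001, 0.004, -1.0]]
wrist_force: [-1.0, -0.8, -0.4]
width: 0.0877
```

```bash
python3 - <<'E'
from h import *
s=ctrl.read_state();print(s['eef_pos'],s['wrist_force'],s['orientation'][:,0])
w2=ld('w2');g=cv2.cvtColor(w2['image'],cv2.COLOR_RGB2GRAY)
m=(g>100).astype(np.uint8);m[:220]=0;m[249:]=0;m[:,:268]=0;m[:,300:]=0
y,x=np.where(m);u,v=(x.min()+x.max())/2,(y.min()+y.max())/2;print('ring',x.min(),x.max(),y.min(),y.max(),ray(w2,u,v,.024))
w=shot('wrist','w3')
for z in (.04,.138): print(proj(w,[.588,-.343,z]))
E
```

```text
[ 0.58939871 -0.42620291  0.2551486 ] [-1.00808923 -0.79558186 -0.44798055] [ 9.96500465e-01  8.35847370e-02 -6.44780150e-04]
ring 273 295 224 244 [ 0.57481236 -0.05797194  0.024     ]
[286.79082541 116.23595632]
[288.01597639 112.207295  ]
```

View pics/w3.png

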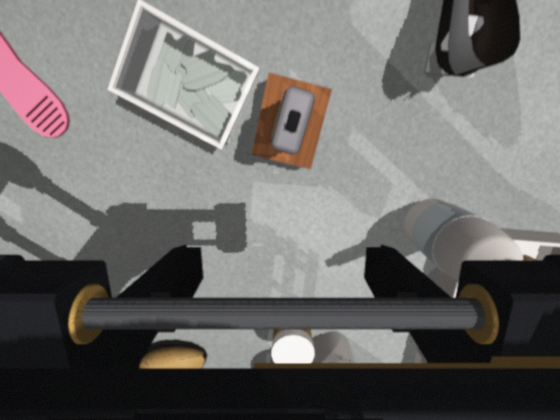

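The gauge's top is centred near (294,119) in the block, turned about 10° from the gripper. I measure both by mask.

```bash
python3 - <<'E'
from h import *
w=ld('w3');im=w['image'];hsv=cv2.cvtColor(im,cv2.COLOR_RGB2HSV)
m=cv2.inRange(hsv,(3,110,40),(15,255,200));m[:65]=0;m[175:]=0;m[:,:245]=0;m[:,340:]=0
h=cv2.convexHull(cv2.findNonZero(m));P=np.array([ray(w,*p[0],.04)[:2] for p in h],np.float32);print('holder z.04',cv2.minAreaRect(P))
# gauge: grey inside block hull
k=np.zeros_like(m);cv2.fillConvexPoly(k,h,255)
s=hsv[:,:,1];g=((s<75)&(k>0)).astype(np.uint8);g=cv2.morphologyEx(g,cv2.MORPH_OPEN,np.ones((3,3)))
cs,_=cv2.findContours(g,cv2.RETR_EXTERNAL,cv2.CHAIN_APPROX_NONE);c=max(cs,key=cv2.contourArea);print(cv2.boundingRect(c),cv2.minAreaRect(c))
for z in (.134,.136): 
  P=np.array([ray(w,*p[0],z)[:2] for p in c],np.float32);print('gauge',cv2.minAreaRect(P))
# clip (black) centre
b=((cv2.cvtColor(im,cv2.COLOR_RGB2GRAY)<45)&(k>0)).astype(np.uint8);b[:100]=0;b[135:]=0;b[:,:283]=0;b[:,305:]=0
y,x=np.where(b);print('clip',x.mean(),y.mean(),len(x),ray(w,x.mean(),y.mean(),.138))
print('axis perspective of vertical', proj(w,[.588,-.343,.04]),proj(w,[.588,-.343,.134]))
E
```

```text
holder z.04 ((0.5920132398605347, -0.3499245345592499), (0.09332310408353806, 0.07323243468999863), 81.15174102783203)
(271, 87, 43, 67) ((291.77069091796875, 119.93119812011719), (31.320920944213867, 65.51531982421875), 16.699243545532227)
gauge ((0.591830849647522, -0.34967246651649475), (0.054372210055589676, 0.026958635076880455), 78.55754852294922)
gauge ((0.5917814373970032, -0.3497144877910614), (0.05396633222699165, 0.026757409796118736), 78.55753326416016)
clip 292.3390804597701 120.96551724137932 174 [ 0.59230867 -0.34977565  0.138     ]
axis perspective of vertical [286.79082541 116.23595632] [287.94819696 112.43017398]
```

```bash
python3 - <<'E'
from h import *
for z in (.2,.086): print(delta([.592,-.350,z],Rdown(-10)))
E
```

```text
([0.0088, -0.0729, 0.0551], [0.07, 0.04, 14.83])
([0.0089, -0.0731, 0.1691], [0.07, 0.04, 14.83])
```

{"fn": "servo_tool", "kwargs": {
  "rows": [
    [[0.004,-0.03,0.0],[0,0,5],0.088],
    [[0.0088,-0.06,0.01],[0,0,10],0.088],
    [[0.0088,-0.073,0.03],[0.07,0.04,14.8],0.088],
    [[0.0088,-0.073,0.055],[0.07,0.04,14.8],0.088],
    [[0.0088,-0.073,0.08],[0.07,0.04,14.8],0.088],
    [[0.0088,-0.073,0.08],[0.07,0.04,14.8],0.088]
  ]
}}

```text
t: 7.35
eef_pos: [0.5898, -0.3444, 0.1688]
orientation: [[0.985, -0.17, -0.008], [-0.17, -0.986, 0.006], [-0.009, -0.005, -1.0]]
wrist_force: [-0.4, 0.9, -0.7]
width: 0.0883
```

```bash
python3 - <<'E'
from h import *
s=ctrl.read_state();print(s['eef_pos'],s['wrist_force'])
for z in (.086,): print(delta([.592,-.350,z],Rdown(-10)))
E
```

```text
[ 0.58982307 -0.3444478   0.16878915] [-0.35073162  0.93302861 -0.71233685]
([0.0038, 0.0055, 0.0827], [-0.27, 0.52, 0.24])
```

{"fn": "servo_tool", "kwargs": {
  "rows": [
    [[0.003,0.005,0.01],[-0.27,0.52,0.2],0.088],
    [[0.003,0.0055,0.035],[-0.27,0.52,0.2],0.088],
    [[0.003,0.0055,0.06],[-0.27,0.52,0.2],0.088],
    [[0.0032,0.0055,0.08],[-0.27,0.52,0.2],0.088],
    [[0.0035,0.0055,0.0827],[-0.27,0.52,0.2],0.088],
    [[0.0035,0.0055,0.0827],[-0.27,0.52,0.2],0.088],
    [[0.0035,0.0055,0.0827],[-0.27,0.52,0.2],0.088]
  ]
}}

```text
t: 7.93
eef_pos: [0.593, -0.3496, 0.0878]
orientation: [[0.985, -0.172, 0.002], [-0.172, -0.985, -0.001], [0.002, 0.0, -1.0]]
wrist_force: [0.1, -0.3, 0.3]
width: 0.0878
```

```bash
python3 - <<'E'
from h import *
s=ctrl.read_state();print(s['eef_pos'],s['wrist_force'])
for z in (.086,): print(delta([.592,-.350,z],Rdown(-10)))
E
```

```text
[ 0.59297612 -0.34957669  0.08780447] [ 0.14266405 -0.30722044  0.31266845]
([-0.0009, 0.0006, 0.0018], [0.02, -0.1, 0.09])
```

Well aligned, so I close the gripper.

{"fn": "servo_tool", "kwargs": {
  "rows": [
    [[-0.001,0.0005,0.001],[0,0,0],0.06],
    [[-0.001,0.0005,0.001],[0,0,0],0.04],
    [[-0.001,0.0005,0.001],[0,0,0],0.03],
    [[-0.001,0.0005,0.001],[0,0,0],0.02],
    [[-0.001,0.0005,0.001],[0,0,0],0.0],
    [[-0.001,0.0005,0.001],[0,0,0],0.0],
    [[-0.001,0.0005,0.001],[0,0,0],0.0],
    [[-0.001,0.0005,0.001],[0,0,0],0.0],
    [[-0.001,0.0005,0.001],[0,0,0],0.0],
    [[-0.001,0.0005,0.001],[0,0,0],0.0]
  ]
}}

```text
t: 8.77
eef_pos: [0.5918, -0.3499, 0.0867]
orientation: [[0.985, -0.172, 0.001], [-0.172, -0.985, -0.001], [0.002, 0.0, -1.0]]
wrist_force: [0.1, 0.5, -0.4]
width: 0.0265
```

{"fn": "servo_tool", "kwargs": {
  "rows": [
    [[0,0,-0.005],[0,0,0],0.0],
    [[0,0,-0.015],[0,0,0],0.0],
    [[0,0,-0.025],[0,0,0],0.0],
    [[0,0,-0.035],[0,0,0],0.0],
    [[0,0,-0.05],[0,0,0],0.0],
    [[0,0,-0.065],[0,0,0],0.0],
    [[0,0,-0.075],[0,0,0],0.0],
    [[0,0,-0.075],[0,0,0],0.0],
    [[0,0,-0.075],[0,0,0],0.0]
  ]
}}

```text
t: 9.52
eef_pos: [0.5925, -0.3503, 0.1635]
orientation: [[0.985, -0.172, 0.004], [-0.172, -0.985, -0.002], [0.004, 0.002, -1.0]]
wrist_force: [0.7, -0.2, -2.2]
width: 0.027
```

```bash
python3 - <<'E'
from h import *
s=ctrl.read_state();print(s['eef_pos'],s['wrist_force'],s['width'])
M=[.574,-.059,.14]
print(delta(M,Rdown(-10)),delta(M,Rdown(4.75)))
E
```

```text
[ 0.59247052 -0.35032142  0.16351475] [ 0.72394743 -0.19902862 -2.20610117] 0.027023566138168014
([-0.0684, -0.2838, 0.0228], [0.09, -0.25, 0.09]) ([-0.0684, -0.2838, 0.0228], [0.12, -0.23, -14.66])
```

The gauge is lifted: the opening is 27 mm and the reading is about 2.2 N of weight. I carry it to above the ring.

{"fn": "servo_tool", "kwargs": {
  "rows": [
    [[-0.006,-0.025,0],[0,0,0],0.0],
    [[-0.0127,-0.053,0],[0,0,0],0.0],
    [[-0.0193,-0.08,0],[0,0,0],0.0],
    [[-0.0265,-0.11,0],[0,0,0],0.0],
    [[-0.0337,-0.14,0],[0,0,0],0.0],
    [[-0.041,-0.17,0],[0,0,0],0.0],
    [[-0.0482,-0.2,0],[0,0,0],0.0],
    [[-0.0555,-0.23,0],[0,0,0],0.0],
    [[-0.0615,-0.255,0.01],[0,0,0],0.0],
    [[-0.066,-0.274,0.02],[0,0,0],0.0],
    [[-0.0684,-0.2838,0.035],[0.1,-0.2,0],0.0],
    [[-0.0684,-0.2838,0.043],[0.1,-0.2,0],0.0]
  ]
}}

```text
t: 10.52
eef_pos: [0.5723, -0.0571, 0.117]
orientation: [[0.986, -0.17, -0.003], [-0.17, -0.986, 0.001], [-0.003, -0.001, -1.0]]
wrist_force: [-0.7, -0.0, -2.1]
width: 0.0269
```

{"fn": "servo_tool", "kwargs": {
  "rows": [
    [[0,0,0],[0,0,0],0.0],
    [[0,0,0],[0,0,0],0.0]
  ]
}}

```text
t: 10.68
eef_pos: [0.5709, -0.0577, 0.1151]
orientation: [[0.985, -0.17, -0.007], [-0.17, -0.985, 0.001], [-0.007, -0.0, -1.0]]
wrist_force: [-0.3, -0.4, -2.0]
width: 0.0272
```

```bash
python3 - <<'E'
from h import *
s=ctrl.read_state();print(s['eef_pos'],s['wrist_force'],s['width'])
print(delta([.574,-.059,.104],Rdown(-10)))
b=shot('scene','scene2');w=shot('wrist','w4')
x0,y0,x1,y1=205,200,315,310
o=np.zeros((440,760,3),np.uint8)
o[:]=0;o[:,:440]=cv2.resize(b['image'][y0:y1,x0:x1],None,fx=4,fy=4,interpolation=cv2.INTER_CUBIC);o[:240,440:]=cv2.resize(w['image'],(320,240))
cv2.imwrite('pics/s2.png',o[:,:,::-1])
p=s['eef_pos'];f=p-[0,0,.0747]
print('foot',proj(b,f),'mark',proj(b,[.574,-.059,.024]),'top ring',proj(b,[.573,-.06,.024]))
E
```

```text
[ 0.57094448 -0.05765932  0.11509117] [-0.27929364 -0.36304851 -1.97065126] 0.02717651046195132
([0.0033, 0.0008, 0.0111], [-0.0, 0.39, 0.22])
foot [262.1228997 255.6724318] mark [262.60576772 262.27558912] top ring [261.98530429 262.18232822]
```

View pics/s2.png

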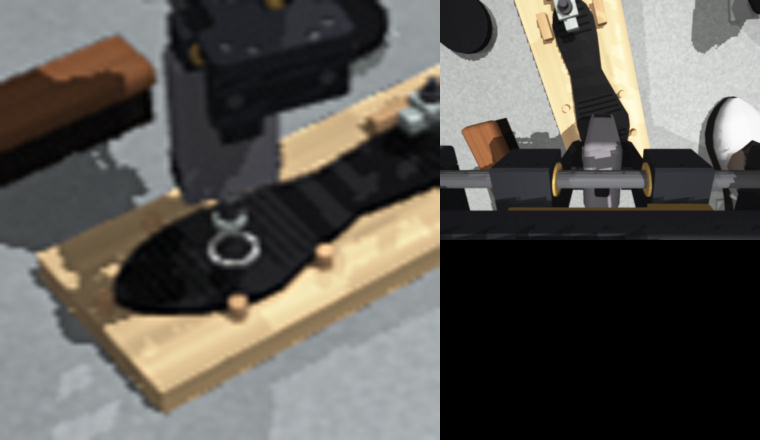

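The foot hovers just behind the ring centre in this view (crop 229,217), with the ring at (234,247). I refine the ring position from the unobstructed scene picture, then lower.

```bash
python3 - <<'E'
from h import *
for n,(u,v) in (('scene1',(263,262)),('scene0',(263,262)),('top0',(320,177)),('top1',(320,177)),('w2',(284,234))):
    d=ld(n);S=8;r=14 if n!='w2' else 16
    g=cv2.cvtColor(d['image'],cv2.COLOR_RGB2GRAY)[v-r:v+r+1,u-r:u+r+1]
    m=(g>75).astype(np.uint8);k,l,s,c=cv2.connectedComponentsWithStats(m,connectivity=8)
    i=min(range(1,k),key=lambda i:np.hypot(*(c[i]-r))+ (99 if s[i,4]<15 else 0))
    cs,_=cv2.findContours((l==i).astype(np.uint8),cv2.RETR_EXTERNAL,cv2.CHAIN_APPROX_NONE)
    e=cv2.fitEllipse(cs[0]);print(n,e,ray(d,e[0][0]+u-r,e[0][1]+v-r,.024)[:2])
E
```

```text
scene1 ((13.900997161865234, 13.805514335632324), (8.401392936706543, 12.767488479614258), 87.95775604248047) [ 0.57302496 -0.05769812]
scene0 ((13.891551971435547, 13.696492195129395), (8.1720609664917, 12.745686531066895), 87.18993377685547) [ 0.57270578 -0.05754024]
top0 ((13.589680671691895, 13.460775375366211), (8.955531120300293, 8.95961856842041), 24.84697723388672) [ 0.57380464 -0.05949392]
top1 ((12.93263053894043, 13.612303733825684), (8.922744750976562, 10.0453519821167), 82.22307586669922) [ 0.57338601 -0.05754475]
w2 ((15.5, 15.851518630981445), (21.11163330078125, 22.903017044067383), 90.0) [ 0.5741518  -0.05782094]
```

{"fn": "servo_tool", "kwargs": {
  "rows": [
    [[0.003,0.0008,0.004],[0,0.39,0.2],0.0],
    [[0.003,0.0008,0.009],[0,0.39,0.2],0.0],
    [[0.003,0.0008,0.011],[0,0.39,0.2],0.0],
    [[0.003,0.0008,0.011],[0,0.39,0.2],0.0]
  ]
}}

```text
t: 11.12
eef_pos: [0.5748, -0.0599, 0.1052]
orientation: [[0.985, -0.175, 0.002], [-0.175, -0.985, -0.0], [0.002, -0.0, -1.0]]
wrist_force: [0.2, -0.5, -2.3]
width: 0.0268
```

```bash
python3 - <<'E'
from h import *
s=ctrl.read_state();print(s['eef_pos'],s['wrist_force'],s['orientation'][:,2])
b=shot('scene','scene3');p=s['eef_pos']
f=p+s['orientation'][:,2]*.0747
print('foot pred',f,proj(b,f),'neck28 pred',proj(b,f+[0,0,.028]))
x0,y0,x1,y1=225,215,300,285
cv2.imwrite('pics/s3.png',cv2.resize(b['image'][y0:y1,x0:x1,::-1],None,fx=8,fy=8,interpolation=cv2.INTER_CUBIC))
E
```

```text
[ 0.57478543 -0.05994185  0.10521435] [ 0.23138143 -0.47976501 -2.34865796] [ 2.34575568e-03 -2.42118555e-04 -9.99997219e-01]
foot pred [ 0.57496065 -0.05995993  0.03051456] [262.31269865 260.47590841] neck28 pred [261.7446667  250.76875576]
```

View pics/s3.png

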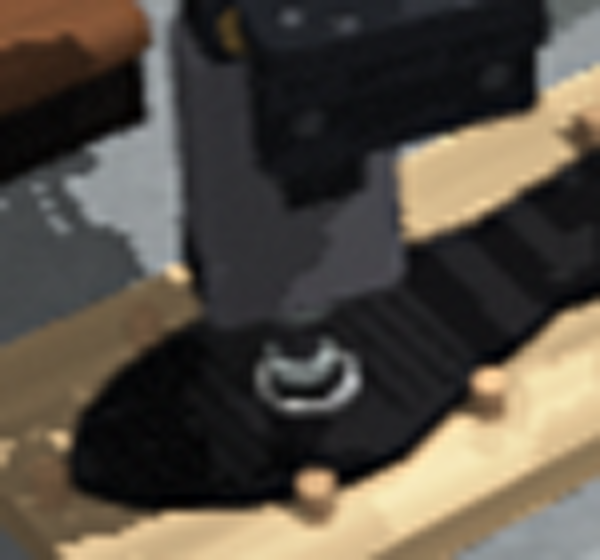

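The foot (crop about 300,360) is over the ring, with the ring centre at (307,377). The ring averages (0.5735,-0.058), so I correct by about 2 mm and press down gently, watching the force.

```bash
python3 - <<'E'
from h import *
print(delta([.5736,-.058,.1000],Rdown(-10)))
E
```

```text
([-0.0017, -0.0016, 0.0055], [-0.01, -0.16, -0.06])
```

{"fn": "servo_tool", "kwargs": {
  "rows": [
    [[-0.0014,-0.0016,0.0],[0,-0.15,0],0.0],
    [[-0.0014,-0.0016,0.0],[0,-0.15,0],0.0],
    [[-0.0014,-0.0016,0.002],[0,-0.15,0],0.0],
    [[-0.0014,-0.0016,0.0035],[0,-0.15,0],0.0],
    [[-0.0014,-0.0016,0.005],[0,-0.15,0],0.0],
    [[-0.0014,-0.0016,0.0055],[0,-0.15,0],0.0],
    [[-0.0014,-0.0016,0.0055],[0,-0.15,0],0.0]
  ]
}}

```text
t: 11.75
eef_pos: [0.574, -0.058, 0.1003]
orientation: [[0.985, -0.175, 0.0], [-0.175, -0.985, 0.0], [0.0, -0.0, -1.0]]
wrist_force: [0.2, 0.7, 1.3]
width: 0.0269
```

```bash
python3 - <<'E'
from h import *
s=ctrl.read_state();print(s['eef_pos'],s['wrist_force'],s['orientation'][:,2])
print(delta([.5736,-.058,.0986],Rdown(-10)))
E
```

```text
[ 0.57403073 -0.05796751  0.1002547 ] [0.24857819 0.69823232 1.3349259 ] [ 3.92900908e-04  1.82331421e-04 -9.99999906e-01]
([-0.0004, 0.0001, 0.0017], [-0.01, -0.02, -0.06])
```

{"fn": "servo_tool", "kwargs": {
  "rows": [
    [[-0.0003,0,0.0008],[0,0,0],0.0],
    [[-0.0003,0,0.0015],[0,0,0],0.0],
    [[-0.0003,0,0.0015],[0,0,0],0.0],
    [[-0.0003,0,0.0015],[0,0,0],0.0]
  ]
}}

```text
t: 12.08
eef_pos: [0.574, -0.058, 0.0992]
orientation: [[0.985, -0.175, 0.001], [-0.175, -0.985, 0.0], [0.001, -0.0, -1.0]]
wrist_force: [-0.5, 0.8, 3.3]
width: 0.0269
```

{"fn": "servo_tool", "kwargs": {
  "rows": [
    [[0,0,0.0008],[0,0,0],0.0],
    [[0,0,0.0012],[0,0,0],0.0],
    [[0,0,0.0012],[0,0,0],0.0],
    [[0,0,0.0012],[0,0,0],0.0]
  ]
}}

```text
t: 12.42
eef_pos: [0.5742, -0.058, 0.0986]
orientation: [[0.985, -0.175, 0.001], [-0.175, -0.985, 0.0], [0.001, -0.0, -1.0]]
wrist_force: [-1.8, 0.4, 5.8]
width: 0.0265
```

{"fn": "servo_tool", "kwargs": {
  "rows": [
    [[-0.0004,0,0.0006],[0,0,0],0.0],
    [[-0.0004,0,0.001],[0,0,0],0.0],
    [[-0.0004,0,0.001],[0,0,0],0.0],
    [[-0.0004,0,0.001],[0,0,0],0.0]
  ]
}}

```text
t: 12.75
eef_pos: [0.5741, -0.058, 0.0985]
orientation: [[0.985, -0.175, 0.002], [-0.175, -0.985, -0.0], [0.002, -0.0, -1.0]]
wrist_force: [-2.0, 1.0, 7.1]
width: 0.0268
```

```bash
python3 - <<'E'
from h import *
for i in range(8):
    ctrl.get_image('top');s=ctrl.read_state();print(np.round(s['eef_pos'],4),np.round(s['wrist_force'],2),np.round(s['orientation'][:,2],4))
E
```

```text
[ 0.5741 -0.058   0.0986] [-2.92  0.63  7.07] [ 2.e-03 -1.e-04 -1.e+00]
[ 0.5741 -0.058   0.0986] [-2.78 -0.12  6.9 ] [ 2.e-03 -1.e-04 -1.e+00]
[ 0.5742 -0.058   0.0986] [-2.3   0.37  7.54] [ 2.e-03 -1.e-04 -1.e+00]
[ 0.5741 -0.058   0.0986] [-2.11  0.38  7.09] [ 1.9e-03 -1.0e-04 -1.0e+00]
[ 0.5741 -0.058   0.0986] [-2.   -0.06  7.79] [ 2.e-03 -1.e-04 -1.e+00]
[ 0.5741 -0.058   0.0985] [-2.81 -0.04  6.6 ] [ 1.9e-03 -1.0e-04 -1.0e+00]
[ 0.5741 -0.058   0.0986] [-1.93 -0.44  7.71] [ 1.9e-03 -1.0e-04 -1.0e+00]
[ 0.5741 -0.058   0.0986] [-3.01  0.48  7.91] [ 2.e-03 -1.e-04 -1.e+00]
```

Push is about 7.3 + 2.2 = 9.5 N. One small trim, then a final look.

{"fn": "servo_tool", "kwargs": {
  "rows": [
    [[-0.0007,0,0.0012],[0,0,0],0.0],
    [[-0.0007,0,0.0012],[0,0,0],0.0],
    [[-0.0007,0,0.0012],[0,0,0],0.0]
  ]
}}

```text
t: 13.4
eef_pos: [0.574, -0.0579, 0.0986]
orientation: [[0.985, -0.175, 0.003], [-0.175, -0.985, -0.0], [0.003, -0.0, -1.0]]
wrist_force: [-1.9, 0.2, 7.9]
width: 0.0269
```

```bash
python3 - <<'E'
from h import *
F=[]
for i in range(8):
    ctrl.get_image('top');s=ctrl.read_state();F.append(s['wrist_force'])
print(np.mean(F,0),F[0],F[-1],s['eef_pos'],s['t'],s['width'])
b=shot('scene','scene4')
o=np.zeros((560,800,3),np.uint8);o[:,:600]=cv2.resize(b['image'][215:285,225:300],None,fx=8,fy=8,interpolation=cv2.INTER_CUBIC)
o[:180,600:]=cv2.resize(b['image'][170:242,300:380],(200,180));o[200:350,600:]=cv2.resize(b['image'],(200,150))
cv2.imwrite('pics/s4.png',o[:,:,::-1])
E
```

```text
[-2.47300963  0.54219106  7.66994087] [-2.33089709  0.28746475  7.62283759] [-1.90704772  0.83743791  7.47816231] [ 0.57405873 -0.05795314  0.0985937 ] 13.8 0.02682351516282703
```

View pics/s4.png

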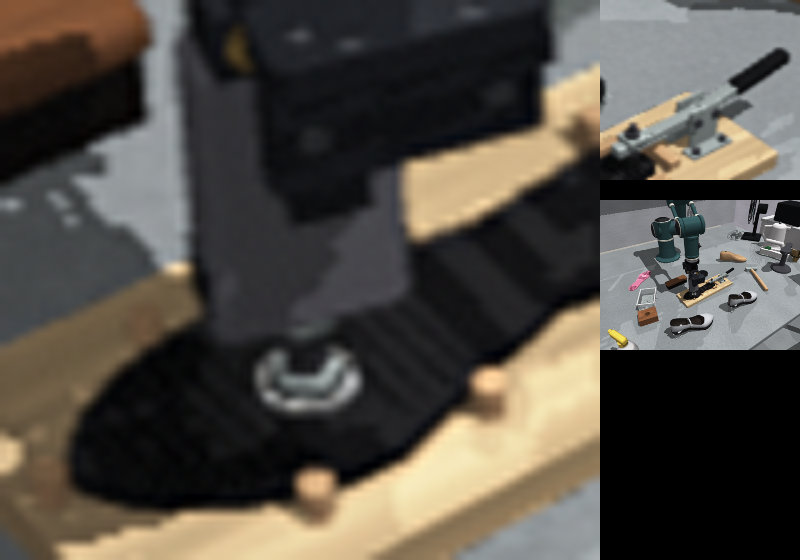

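The foot sits centred inside the ring (crop 307,375) with the handle still down and nothing else moved. Push is about 7.7 + 2.1 = 9.8 N, so I hand in.

```bash
python3 -c "
from workcell import ctrl
print(ctrl.sign_off())"
```

```text
the job is handed in; nothing more can be done
None
```

The job is handed in at about 14 s on the clock. The clamp handle is fully down, and the gripper is still holding the gauge upright with its foot pressed inside the chalk ring.

- **Clamp:** I pushed the handle to its stop with closed fingers, up to about 38 N on the handle through the fingertips. Afterwards the scene view showed the handle end within 2 px of where it should be when fully down, and it was still down in the last picture.
- **Position:** The last picture shows the foot centred in the ring. The measured tool position is about 0.5 mm from my ring estimate of (0.5735, -0.058), and the different views of the ring agreed to about 2 mm.
- **Push:** The final readings averaged 7.7 N. Adding the gauge's weight of about 2.1 N gives a push of about 9.8 N. The tool axis was within 0.2° of vertical.
- **Grip and other things:** The grip opening held steady at 27 mm, and no bystander appeared to have moved.
- **Disagreements:** My first scene-view estimate of the ring was 12 mm off because the mask was poor, and I dropped it after re-measuring. A small sideways force of about 2.5 N remained at the end and did not go away with trimming.

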